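Load the tilted fuse cradle and hold its cover flush

ROBOT

A 7-joint arm with a two-finger parallel gripper is mounted at the origin on the work surface. World frame = base frame: x ahead of the robot, y to its left, z up, the work surface at z = 0. Lengths are in m, angles in degrees, forces in N, time in s.
With the tool pointing down it reaches from about 0.35 to 0.775 m from the base axis. Payload 3.1 kg.
Tool frame: the origin (TCP) lies on the centre line of the jaws, within the pads' length; the fingertips stand 17 mm ahead of it and the grasp point (between the pads) lies 2 mm behind it (robot.tip_reach is the distance from the TCP to the fingertips, in m); z points along the fingers, y is the line along which they close (so a half turn about z gives the same grasp; the last joint's range is limited). The gripper opens to 85 mm and grips with 20 to 120 N. Pads are 22 mm wide; open, the fingers measure 114 mm over their backs; the gripper's body (76 mm by 85 mm) begins 54 mm behind the grasp point. The pads swing forward as they close: fully open they stand 13 mm farther back than shut.
Start: joints at [-69.769, 17.813, 0.802, 86.603, -0.252, 75.585, -1.558], TCP at [0.212, 0.508, 0.248] pointing down, gripper open.
Joint ranges: [-154.91, 154.91], [-16.99, 109.72], [-72.82, 74.43], [7.12, 147.25], [-82.49, 262.49], [11.32, 116.49], [-174.64, 174.64]. Speed limits (degrees/s): [159.86, 159.86, 180, 180, 180, 180, 180].

INTERFACE

Orientations are given as [roll, pitch, yaw] about the fixed x, y, z axes, in that order (R = Rz(yaw) Ry(pitch) Rx(roll)).
In Python, from station import robot, fingers, vision, workorder, recognise gives the robot as it stands. Calls block until the motion is done:
- robot.move_to(position, orientation): joint-space move of the TCP to a pose.
- robot.line_to(position, orientation=None, velocity=0.15, f_stop=None): straight line of the TCP; orientation=None keeps the orientation; velocity is the mean speed in m/s. With f_stop (N) it stops when the force on the tool has changed by that much, and returns True; else False.
- robot.move_j(angles): joint-space move.
- fingers.gripper_to(opening, force=None): opening from 0.0 (shut) to 1.0 (fully open); force is the grip in N (None keeps the last); returns when the fingers have stopped.
- robot.pause(seconds).
- robot.inverse_kinematics(position, orientation): joint angles nearest the present ones, or None.
- vision.grab_frame(name): name is "side" or "top"; returns the picture (384x512x3 uint8, red, green, blue); there is no depth.
- vision.calibration(name): a dict with "mtx" (3x3 intrinsics, pixels), "extrinsics" (4x4, takes a point from world to camera coordinates). Camera axes: x right, y up, looking along -z (the intrinsics and any distortion apply to the point x, -y, -z); pixel columns grow to the right and rows downward; lengths in m; the calibration is good to about 2 mm. A picture is of the moment at which its call begins. calibration takes no time and is no camera call.
A pose or a line that the arm cannot do raises robot.PlanningError and nothing moves.
- workorder.close_job(): hands the job in; it is judged then, once.
Trained networks look in the newest picture that a camera, given by its name, has taken for a name from the list of things; names that differ only in an ending like _2 or _b are one class to them, and where a whole thing is asked for, a point or a joint stands for the part that bears it (a point fixed in the world has none). Each returns a list of dicts, best first, with "p" (0 to 1); they miss things now and then, are a little off and sometimes report something else, mostly with a low value. They report only what shows in the picture. A call takes as long as a camera call. They do not tell look-alikes from the thing itself.
- recognise(label, camera): "rect" ([centre column, centre row, width, height] in pixels, round what is visible of it).
Readings, each from a call of its own:
- robot.current_time_s(): time.
- robot.current_joint_positions(): joint angles.
- robot.current_dq(): joint speeds.
- robot.current_joint_torque(): joint torques, N m.
- robot.current_tool_pos(): TCP position.
- robot.current_eef_rot(): TCP orientation.
- robot.current_contact_force(): force on the tool from outside, world axes, zero at the start.
- robot.current_torque(): the same for the moment, N m.
- robot.current_finger_gap(): opening from 0.0 (shut) to 1.0 (fully open).
- robot.current_gripper_force(): force on a finger pad.
Only numpy, scipy, OpenCV 4.12 (cv2) and the standard library are available. Lean on these libraries where they do the work, as an engineer would, in place of code of your own. Each camera call takes 0.05 s, during which the arm holds its last target. There are 200 camera calls.

TASK

Take the two plain cartridge fuses from the wooden rack one at a time and drop each into a bore of its own in the tilted grey fuse cradle, all the way down, leaving the flanged test plug in the rack. Then lift the aluminium cover plate by its black grip bar, tilt it to match the cradle's sloping face, and press it firmly flush over both bores, centred and square with the face. Finish while still holding it pressed there, ready for a colleague to screw it on: do not let go.

Things in the scene. Friction and masses are not known exactly. Their poses are not given: they have to be found in the camera images.
- fuse_a_mid (a point): Cartridge fuse: plain cylinder 14 mm in diameter, 51 mm long, white ceramic with steel end caps, 25 g, both ends alike. Starts upright in one of the rack's holes, lower 20 mm in the hole, 31 mm standing out. The other fuse is identical; either may go in either bore. This point is the middle of the fuse; z runs along its axis.
- fuse_b_mid (a point): Cartridge fuse: plain cylinder 14 mm in diameter, 51 mm long, white ceramic with steel end caps, 25 g, both ends alike. Starts upright in one of the rack's holes, lower 20 mm in the hole, 31 mm standing out. The other fuse is identical; either may go in either bore. This point is the middle of the fuse; z runs along its axis.
- fuse_a: The same fuse as fuse_a_mid; origin at the centre of its lower end, z along its axis.
- fuse_b: The same fuse as fuse_b_mid; origin at the centre of its lower end, z along its axis.
- plug: Flanged test plug that stays in the rack: steel shank 14 mm in diameter and 46 mm long under a grey disc head 26 mm in diameter and 8 mm thick. Origin at the centre of its lower end, z up. It stands in the remaining rack hole.
- rack: Fixed wooden rack 150 (x) by 40 (y) by 30 (z) mm on the bench; origin at the centre of its underside. Three holes, 15.5 mm wide and 20 mm deep, in a row along its x axis at -45, 0 and +45 mm: two fuses and the plug stand in them in any order.
- cradle: Grey plastic block 120 (x) by 170 (y) by 60 (z) mm; origin at its centre, 72 mm above the bench. Tilted about its horizontal y axis by 0.3 to 0.58 rad (differs each time) so its top leans towards the robot; clamped, it does not give under pushing. Held between two fixed cheeks 90 to 98 mm from its middle along y, 70 mm long, tops 96 mm above the bench; foot 140 by 204 mm.
- face (a point): Centre of the cradle's flat top face, 30 mm above the block's centre along its z. z is the outward normal of the slope (up and towards the robot), x runs up the slope away from the robot, y is horizontal along the 170 mm side. The face is 120 (x) by 170 (y) mm and has no rim.
- bore0 (a point): Centre of the mouth of one bore, 32 mm from the face's centre towards its +y. Round, 18 mm wide, 55 mm deep along the normal, closed below: a fully dropped fuse ends 4 mm below the face. Axes as the face. A fuse let go about 18 mm deep in the bore slides down by its own weight.
- bore1 (a point): The other bore, the same, 32 mm from the face's centre towards -y.
- seat0 (a point): Point on bore0's axis 29.5 mm below its mouth, where the middle of a fully dropped fuse lies. Axes as the face.
- seat1 (a point): The same point in bore1.
- cover: Cover plate, 200 g: aluminium plate 80 (x) by 120 (y) by 5 (z) mm with a black grip bar on top at its centre, 50 mm long (x), 16 mm wide (y), its top 37 mm above the plate's underside. Origin at the centre of the underside, z up through the bar. It starts flat on the bench. Its x and y go along the face's x and y (a half turn is the same).
Not all that is in view belongs to the job. Of the things that look like the cover, the smallest one is meant. What is shaped like the part that bears cradle but red is not meant.

How it is judged (in metres and radians):
On the way, in this order (a step that is already met when the one before it is completed fails the run):
1. one fuse lies fully down in a bore, let go ((distance between any of fuse_a_mid, fuse_b_mid and seat0 below 0.007 m or distance between any of fuse_a_mid, fuse_b_mid and seat1 below 0.007 m) and contact force between each of fuse_a, fuse_b and the fingers below 0.1 N), for 0.2 s.
2. both fuses lie fully down, each in its own bore, let go (((distance between fuse_a_mid and seat0 below 0.007 m and distance between fuse_b_mid and seat1 below 0.007 m) or (distance between fuse_a_mid and seat1 below 0.007 m and distance between fuse_b_mid and seat0 below 0.007 m)) and contact force between each of fuse_a, fuse_b and the fingers below 0.1 N), for 0.2 s.
At the end, for the whole second after the job is handed in: Both fuses lie fully down in separate bores (middle within 7 mm of the seat point). The cover lies flush on the sloping face (angle below 0.04 rad, gap below 2 mm), centred within 10 mm each way and square within 0.12 rad, pressed on it with more than 5 N while the fingers still hold it (((distance between fuse_a_mid and seat0 below 0.007 m and distance between fuse_b_mid and seat1 below 0.007 m) or (distance between fuse_a_mid and seat1 below 0.007 m and distance between fuse_b_mid and seat0 below 0.007 m)) and angle between the z axis of cover and the z axis of face, either way round below 0.04 rad and angle between the y axis of cover and the y axis of face, either way round below 0.12 rad and z of cover in the frame of face between -0.002 and 0.002 m and x of cover in the frame of face between -0.01 and 0.01 m and y of cover in the frame of face between -0.01 and 0.01 m and contact force between cover and cradle above 5 N and contact force between cover and the fingers above 3 N); the arm keeps its last pose, push and grip.
It fails at once if the flanged test plug is taken out of the rack or moved more than 20 mm (distance of plug from where it was at the start of the episode above 0.02 m).
It also fails if it takes over 72 s, if anything falls off the work surface, if the arm or the gripper's body presses on something with over 40 N, if the wrist force passes 120 N, or if a joint passes its speed limit or range.

## Working session

There is one attempt and no reset: what is moved stays moved. The work goes in short steps, each a Python script; the robot and the scene stay as the last script left them, time stands still between calls to the robot, and variables do not carry over. Pictures are saved under pics/ and viewed, at most 10 in all, crops included, and the job is handed in when it is done.

```bash
ls; mkdir -p pics
python3 - <<'E'
from station import robot, fingers, vision, workorder, recognise
import cv2,numpy as np
for c in ("top","side"):
    im=vision.grab_frame(c); cv2.imwrite(f"pics/{c}0.png",im[...,::-1])
    k=vision.calibration(c); print(c,k)
    for l in ("fuse_a","plug","rack","cradle","cover"):
        print(l,[(np.round(d["rect"]).tolist(),round(d["p"],2)) for d in recognise(l,c)])
print(robot.current_time_s())
E
```

```text
pics
top {'mtx': array([[427.17167322,   0.        , 252.49652059],
       [  0.        , 427.17167322, 190.13881584],
       [  0.        ,   0.        ,   1.        ]]), 'extrinsics': array([[-0.0161436 , -0.99985786,  0.00486348, -0.03792411],
       [ 0.99695178, -0.01572496,  0.07641911, -0.46146342],
       [-0.07633177,  0.00608234,  0.99706392, -1.34414834],
       [ 0.        ,  0.        ,  0.        ,  1.        ]])}
fuse_a []
plug [([232.0, 137.0, 60.0, 48.0], 0.46), ([134.0, 155.0, 4.0, 10.0], 0.45), ([136.0, 171.0, 14.0, 43.0], 0.31)]
rack [([135.0, 168.0, 13.0, 47.0], 0.71)]
cradle [([232.0, 138.0, 60.0, 48.0], 0.74), ([130.0, 244.0, 65.0, 43.0], 0.64), ([135.0, 153.0, 6.0, 13.0], 0.33)]
cover [([376.0, 143.0, 58.0, 48.0], 0.96), ([324.0, 255.0, 46.0, 59.0], 0.92), ([322.0, 193.0, 43.0, 33.0], 0.69)]
side {'mtx': array([[452.47343641,   0.        , 250.10475907],
       [  0.        , 452.47343641, 186.20017922],
       [  0.        ,   0.        ,   1.        ]]), 'extrinsics': array([[-0.94658964, -0.32239978,  0.00514158,  0.37999318],
       [ 0.19531836, -0.56063597,  0.80469749, -0.20585815],
       [-0.25655174,  0.76272255,  0.5936628 , -1.13194526],
       [ 0.        ,  0.        ,  0.        ,  1.        ]])}
fuse_a [([143.0, 299.0, 7.0, 14.0], 0.43)]
plug [([124.0, 291.0, 9.0, 15.0], 0.57)]
rack [([144.0, 310.0, 68.0, 32.0], 0.93), ([161.0, 307.0, 10.0, 17.0], 0.74), ([169.0, 201.0, 70.0, 72.0], 0.19)]
cradle [([236.0, 327.0, 70.0, 102.0], 0.85), ([169.0, 201.0, 63.0, 62.0], 0.61)]
cover [([332.0, 186.0, 46.0, 31.0], 0.87)]
0.6
```

Run:
```python
import cv2
a=cv2.imread("pics/top0.png")[100:300,80:420]; cv2.imwrite("pics/t1.png",cv2.resize(a,None,fx=2.3,fy=2.3,interpolation=3))
a=cv2.imread("pics/side0.png")[130:384,80:400]; cv2.imwrite("pics/s1.png",cv2.resize(a,None,fx=2.3,fy=2.3,interpolation=3))
```

```text
(no output)
```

View pics/t1.png

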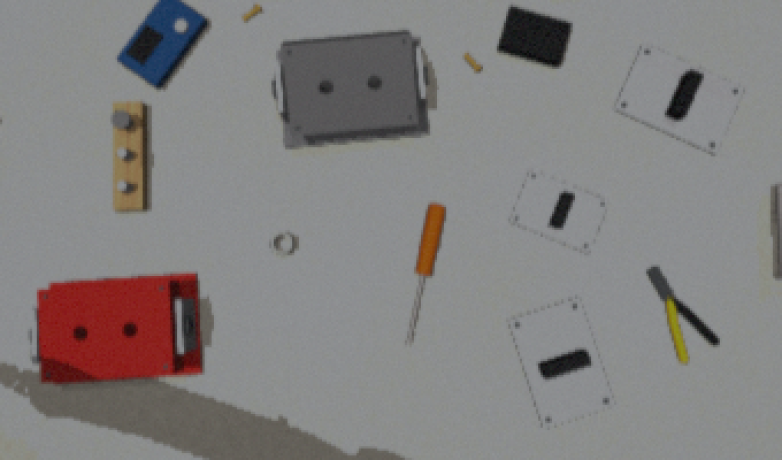

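View pics/s1.png

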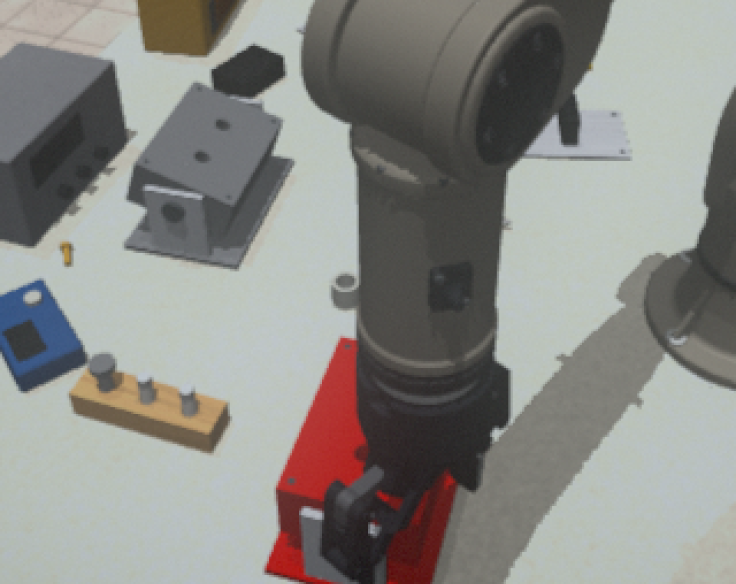

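Top view (full-image pixels): grey cradle at about (232,138), red look-alike at (130,244). The rack is at (135,168), with the plug at its far end (133,152) and fuses at about (134,167) and (134,181). There are three cover look-alikes at (376,143), (324,255) and (322,193). The smallest, (322,193), fits "smallest one is meant", and I'll confirm it in an enlarged composite crop together with the cradle details.

Run:
```python
import cv2,numpy as np
t=cv2.imread("pics/top0.png"); s=cv2.imread("pics/side0.png")
def c(im,x,y,w,h,W,H):
    return cv2.resize(cv2.convertScaleAbs(im[y:y+h,x:x+w],alpha=1.3),(W,H),interpolation=cv2.INTER_CUBIC)
# top cradle 198..272 x 108..168 ; side cradle 130..210,160..250 ; cover 296..352,165..220 ; rack 120..155,140..195
o=np.zeros((600,800,3),np.uint8)
o[:300,:400]=c(t,195,105,80,60,400,300)      # x5
o[:300,400:]=c(s,130,162,80,60,400,300)  # x5
o[300:,:400]=c(t,294,163,60,45,400,300) # x6.67
o[300:,400:]=c(t,112,138,80,60,400,300) # x5
cv2.imwrite("pics/c2.png",o)
```

```text
(no output)
```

View pics/c2.png

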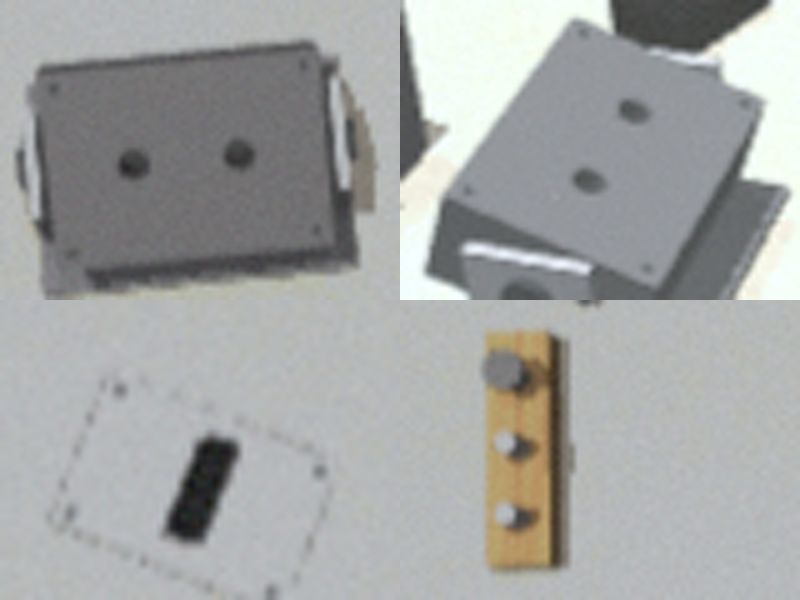

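The crop confirms the target cover: (323,192) is clearly the smallest of the three, about 39 px long, which is 120 mm. The cradle bores show at top (221.6,137.8) and (242.7,136.0), and its four corner screws are visible in both views. Next I fit the poses.

```bash
cat > h.py <<'E'
from station import robot, fingers, vision, workorder, recognise
import numpy as np, json, cv2
from scipy.optimize import least_squares
from scipy.spatial.transform import Rotation as Ro
K={c:vision.calibration(c) for c in("top","side")}
def proj(c,P):
    P=np.atleast_2d(P); E=K[c]["extrinsics"]; q=(P@E[:3,:3].T+E[:3,3])*[1,-1,-1]
    q=q@K[c]["mtx"].T; return q[:,:2]/q[:,2:]
def onplane(c,uv,z):
    return least_squares(lambda p:(proj(c,[p[0],p[1],z])-uv).ravel(),[.5,0]).x
def cradleR(yaw,tilt): return Ro.from_euler("ZY",[yaw,-tilt])
def tool(R):  # tool rpy with z=-R.z, x = R.x
    return (R*Ro.from_euler("x",180,degrees=True)).as_euler("xyz",degrees=True)
E
cat > fit.py <<'E'
from h import *
T=np.array([[133,164],[238.5,155],[53,90],[304,65],[316,230],[71,255]])/5+[195,105]-.4
S=(np.array([[589,180],[633,111],[467,190],[582,33],[743,103],[648,268]])-[400,0])/5+[130,162]-.4
def pts(p):
    x,y,yaw,t,ix,iy=p
    L=np.array([[0,.032,.03],[0,-.032,.03],[ix,iy,.03],[ix,-iy,.03],[-ix,-iy,.03],[-ix,iy,.03]])
    return cradleR(yaw,t).apply(L)+[x,y,.072]
f=lambda p:np.r_[(proj("top",pts(p))-T).ravel(),(proj("side",pts(p))-S).ravel()]
r=least_squares(f,[.6,0.05,0,.4,.05,.075]); print("cradle",r.x.round(4)); print(r.fun.reshape(2,6,2).round(1).tolist())
c=r.x
# rack
Tt=np.array([[503,371],[506,442],[506,514]]); Tt=(Tt-[400,300])/5+[112,138]-.4
St=np.array([[102,358],[148,379],[190,392]])/2.3+[80,130]-.3
def rp(p):
    d=np.array([np.cos(p[2]),np.sin(p[2])]); 
    return np.array([np.r_[p[:2]+s*.045*d,z] for s,z in((1,.064),(0,.061),(-1,.061))])
r=least_squares(lambda p:np.r_[(proj("top",rp(p))-Tt).ravel(),(proj("side",rp(p))-St).ravel()],[.5,.3,0]); print("rack",r.x.round(4)); print(r.fun.reshape(2,3,2).round(1).tolist()); print(rp(r.x).round(4).tolist())
# cover
C=(np.array([[120,390],[320,470],[270,592],[67,515]])-[0,300])/6.667+[294,163]-.4
w=np.array([onplane("top",u,.005) for u in C]); m=w.mean(0)
d=(w[0]+w[1]-w[2]-w[3]); e=(w[0]+w[3]-w[1]-w[2])
yaw=np.arctan2(d[1],d[0]); print("cover",m,yaw,np.arctan2(e[1],e[0])-np.pi/2,np.linalg.norm(d)/2,np.linalg.norm(e)/2)
bar=np.array([[219,437],[185,540]]);b=(bar-[0,300])/6.667+[294,163]-.4
print("bar",[onplane("top",u,.03).round(4) for u in b])
print(robot.current_eef_rot(),robot.tip_reach)
json.dump(dict(cr=c.tolist(),rk=rp(r.x).tolist(),ryaw=r.x[2],cov=[*m,yaw]),open("fit.json","w"))
R=cradleR(c[2],c[3]); 
for s in(1,-1): print(robot.inverse_kinematics(R.apply([0,s*.032,.055])+[c[0],c[1],.072],tool(R)))
E
python3 fit.py
```

```text
cradle [0.6278 0.0156 0.0812 0.3176 0.05   0.0749]
[[[0.1, -0.1], [0.1, -0.3], [0.0, -0.6], [-0.3, -0.3], [0.2, -0.3], [0.3, -0.6]], [[0.3, 0.3], [0.5, 0.3], [0.3, 0.6], [0.0, 0.2], [0.4, 0.2], [-0.0, 0.3]]]
rack [ 0.5372  0.3246 -0.024 ]
[[[0.6, -0.0], [-0.1, 0.3], [-0.5, 0.4]], [[1.2, 1.7], [-0.8, -1.0], [-0.8, -0.9]]]
[[0.5822, 0.3235, 0.064], [0.5372, 0.3246, 0.061], [0.4922, 0.3257, 0.061]]
cover [ 0.45433016 -0.27142253] -0.42113164345647164 -0.3896654364302248 0.06508504959591374 0.10409661452877089
bar [array([ 0.4784, -0.2797]), array([ 0.4297, -0.2621])]
[-1.79999731e+02  1.00834596e-03  1.57383649e+02] 0.017
[-35.87680425  22.6819983   37.91967856 106.59012862 -23.40575471
  38.79008521 -71.4640825 ]
[-30.30792732  23.78819248  40.55756952 105.97140809 -28.91046299
  40.4923087  -60.25266849]
```

Run:
```python
from h import *
u=np.array([[486,332],[547,332],[486,568],[547,568]]); w=np.array([onplane("top",(q-[400,300])/5+[112,138]-.4,.03) for q in u]); print(w.round(4).tolist(),w.mean(0))
for c,bx in(("top",((128,158,142,175),(128,174,142,188))),("side",((138,289,151,306),(156,294,169,312)))):
    im=cv2.imread(f"pics/{c}0.png").astype(int)
    for x0,y0,x1,y1 in bx:
        p=im[y0:y1,x0:x1]; sat=p.max(2)-p.min(2); print(c,x0,y0); print(np.where(sat<45,p.mean(2).astype(int),0))
```

```text
[[0.6133, 0.3459], [0.6127, 0.3071], [0.4627, 0.345], [0.4621, 0.3066]] [0.53765935 0.3261365 ]
top 128 158
[[139 124   0   0   0   0   0   0   0   0   0   0   0   0]
 [141 123   0   0   0   0   0   0   0   0   0   0   0   0]
 [136 124   0   0   0   0   0   0   0   0   0   0   0   0]
 [139 123   0   0   0   0   0   0   0   0   0   0   0   0]
 [136 124   0   0   0   0   0   0   0   0   0   0   0   0]
 [137 124   0   0   0   0   0   0   0   0   0   0   0   0]
 [138 124   0 123 130 129 112   0   0   0   0   0   0   0]
 [137 124 122 135 138 140 119  71  77   0   0   0   0   0]
 [138 125 117 137 140 141 129  69  56  65  76   0   0   0]
 [138 124 111 131 138 137 113  58  53  58  69   0   0   0]
 [138 124   0 117 126 113  71  53  59  62  71   0   0   0]
 [138 121   0   0   0  94  70  64  71  80   0   0   0   0]
 [139 123   0   0   0   0   0   0   0   0   0   0   0   0]
 [138 124   0   0   0   0   0   0   0   0   0   0   0   0]
 [139 124   0   0   0   0   0   0   0   0   0   0   0   0]
 [139 121   0   0   0   0   0   0   0   0   0   0   0   0]
 [140 125   0   0   0   0   0   0   0   0   0   
[... 2103 characters left out ...]
95 193 195 193 171 160 192 193 193 192]
 [  0   0 163 185 191 189 173 137 136 182 188 190 192]
 [  0   0 119 145 161 153 125  89 109   0   0 175 180]
 [  0   0 110  98  96  96  95  89 107   0   0   0   0]
 [  0   0 128  99  99  98  96  94 104   0   0   0   0]
 [  0   0   0 108 101 106 106 102 102 101   0   0   0]
 [  0   0   0 112 108 113 116 110 100  98 112   0   0]
 [  0   0   0 117 117 119 116 110 104  97   0   0   0]
 [  0   0   0 116 116 117 116 111 103  97   0   0   0]
 [  0   0   0 111 118 119 115 111 104 103   0   0   0]
 [  0   0   0 115 115 119 114 112 108 115   0   0   0]
 [  0   0   0   0 120 122 119 118 121   0   0   0   0]
 [  0   0   0   0   0   0   0   0   0   0   0   0   0]]
```

```bash
cat >> h.py <<'E'
D=json.load(open("fit.json"))
F=[np.array([.4924,.3256]),np.array([.5374,.3255])]
def pick(i):
    x,y=F[i]; fingers.gripper_to(.5,40)
    robot.move_to([x,y,.12],[180,0,YAW]); robot.line_to([x,y,.054],velocity=.1)
    fingers.gripper_to(0,40); print("gap",robot.current_finger_gap(),robot.current_gripper_force())
    robot.line_to([x,y,.13],velocity=.15)
YAW=0
E
python3 - <<'E'
from h import *
q0=robot.current_joint_positions(); print(q0)
for y in(0,180): print(y,robot.inverse_kinematics([*F[0],.12],[180,0,y]))
c=D["cr"];R=cradleR(c[2],c[3])
for Rz in(R,R*Ro.from_euler("z",180,degrees=True)): print(robot.inverse_kinematics(R.apply([0,.032,.1])+[c[0],c[1],.072],tool(Rz)))
E
```

```text
[-69.76986215  17.81378638   0.80414648  86.60280174  -0.25296369
  75.58548783  -1.55764325]
0 [ -58.1325914    30.9255445    33.33823657   91.40859799  -18.44114178
   63.23638588 -110.15640475]
180 [-39.83993298  28.07231195   6.65308076  90.63538909  -3.5568796
  61.4990981   57.73521049]
[-35.09919449  17.12994326  35.41344941 105.70844086 -15.56701976
  42.77988842 -77.98181249]
[-28.18832091  16.11442393  26.67347068 105.47689864 -11.18481774
  42.24910797  98.1975952 ]
```

```bash
sed -i 's/^YAW=0/YAW=180/; s/(R\*Ro.from_euler("x",180,degrees=True))/(R*Ro.from_euler("y",180,degrees=True))/' h.py
cat >> h.py <<'E'
def hover(s,h,dx=0,dy=0):   # fuse in hand: lower end h above the face (negative=in bore); fuse end is .044 ahead of TCP
    c=D["cr"];R=cradleR(c[2],c[3])
    return R.apply([dx,s*.032+dy,.03+h+.044])+[c[0],c[1],.072],tool(R)
def snap(n,crops):
    o=[]
    for c,x,y in crops:
        im=vision.grab_frame(c)[...,::-1]; o.append(cv2.resize(cv2.convertScaleAbs(im[y:y+75,x:x+50],alpha=1.3),(400,600),interpolation=cv2.INTER_CUBIC))
    cv2.imwrite(f"pics/{n}.png",np.hstack(o))
E
python3 - <<'E'
from h import *
pick(0)
p,o=hover(1,.03); robot.move_to(p,o)
p,o=hover(1,.004); robot.line_to(p,o,velocity=.1)
print(robot.current_tool_pos(),p,robot.current_finger_gap(),robot.current_contact_force(),robot.current_time_s())
c=D["cr"];R=cradleR(c[2],c[3])
P=R.apply([[0,.032,.03],[0,.032,.034]])+[c[0],c[1],.072]; print(proj("side",P),proj("top",P))
snap("h1",[("side",140,160),("top",200,100)])
E
```

```text
gap 0.14697684357282803 38.9627605676651
[0.60056033 0.04667964 0.14518227] [0.60096442 0.04556059 0.14609918] 0.1455181647286811 [ 0.0939     -0.14772964 -0.85054348] 5.8333
[[167.69409762 197.90907222]
 [167.98854138 196.84372769]] [[221.33632395 137.34664693]
 [221.28874236 137.50244611]]
```

View pics/h1.png

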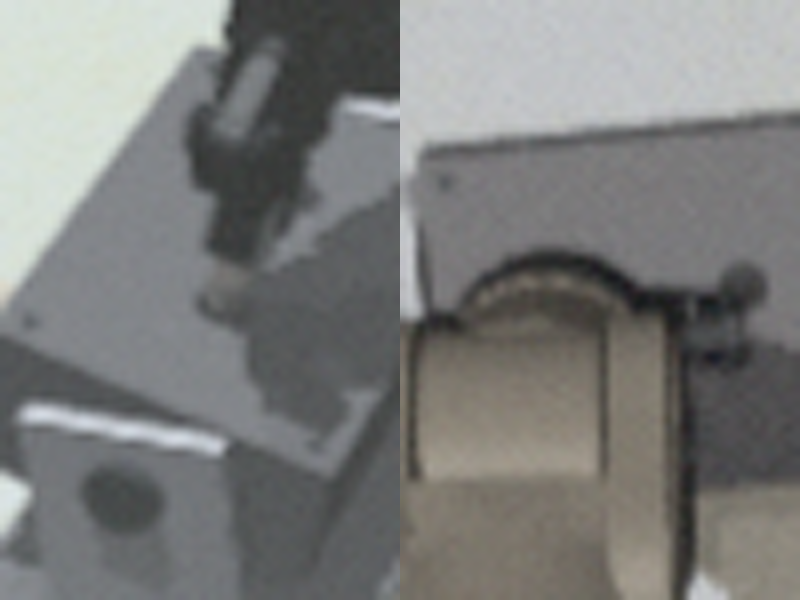

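The fuse end is over bore0: its centre is at about side (169,198), against the predicted mouth (167.7,197.9). A dark crescent shows on the upslope side, so I add a small upslope correction and lower with a force stop.

```bash
cat >> h.py <<'E'
def depth(s):
    c=D["cr"];R=cradleR(c[2],c[3]); return R.inv().apply(robot.current_tool_pos()-np.array([c[0],c[1],.072]))-[0,s*.032,.074]
def insert(s,dx0=.0,dy0=0.):
    for dx,dy in [(0,0),(.0015,0),(-.0015,0),(0,.0015),(0,-.0015),(.003,0),(-.003,0),(.0025,.0025),(.0025,-.0025),(-.0025,.0025),(-.0025,-.0025)]:
        p,o=hover(s,.003,dx0+dx,dy0+dy); robot.line_to(p,o,velocity=.06)
        p,o=hover(s,-.021,dx0+dx,dy0+dy); hit=robot.line_to(p,o,velocity=.05,f_stop=6)
        d=depth(s); print(dx,dy,hit,d.round(4),robot.current_contact_force().round(1))
        if d[2]<-.012: return True
    return False
E
python3 - <<'E'
from h import *
robot.pause(.2); print(depth(1).round(4))
print(insert(1,.001,0), robot.current_time_s())
E
```

```text
[0.0005 0.     0.0045]
0 0 True [ 0.0016 -0.      0.0002] [-1.2 -0.8  4.6]
0.0015 0 True [0.0027 0.     0.0007] [-2.7  0.2  6.2]
-0.0015 0 False [-0.0006 -0.0001 -0.0213] [-0.2  0.5  0.1]
True 7.9917
```

Run:
```python
from h import *
fingers.gripper_to(.4,40); robot.pause(.5)
p,o=hover(1,.06); robot.line_to(p,o,velocity=.15)
robot.move_to([.50,.20,.2],[180,0,180])
snap("f1",[("side",140,160),("top",200,100)])
print(robot.current_time_s())
```

```text
10.3667
```

View pics/f1.png

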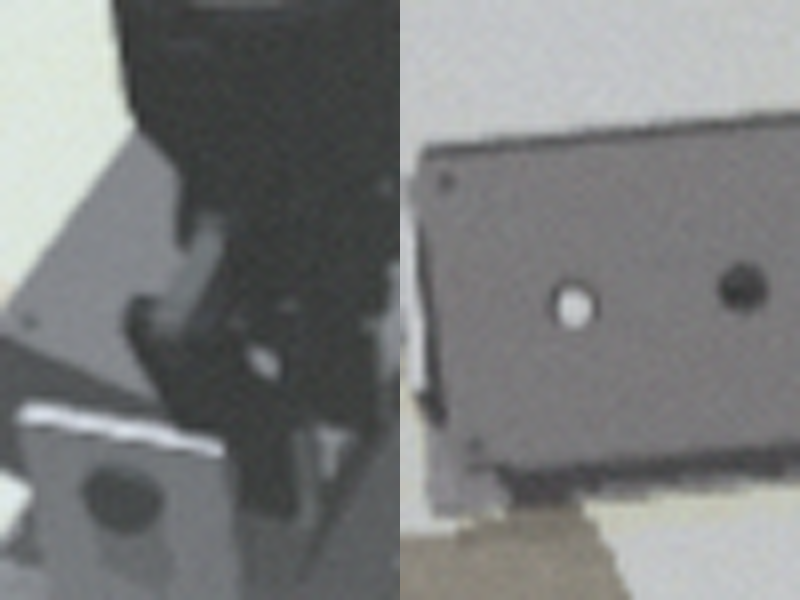

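The fuse cap sits inside bore0's mouth (top view ~(222,138)), dropped down. Now the second fuse.

Run:
```python
from h import *
pick(1)
p,o=hover(-1,.03,-.0005); robot.move_to(p,o)
ok=insert(-1,-.0007,0); print(ok)
if ok:
    fingers.gripper_to(.4,40); robot.pause(.5)
    p,o=hover(-1,.06); robot.line_to(p,o,velocity=.15)
    robot.move_to([.40,.20,.25],[180,0,180])
    im=vision.grab_frame("top")[...,::-1]; im2=vision.grab_frame("side")[...,::-1]
    cv2.imwrite("pics/top2.png",im); cv2.imwrite("pics/side2.png",im2)
    z=lambda i,x,y,w,h:cv2.resize(cv2.convertScaleAbs(i[y:y+h,x:x+w],alpha=1.3),(400,300),interpolation=3)
    cv2.imwrite("pics/f2.png",np.vstack([np.hstack([z(im,195,105,80,60),z(im2,130,162,80,60)]),np.hstack([z(im,294,163,60,45),z(im2,290,155,80,60)])]))
print(robot.current_time_s())
```

```text
gap 0.14745972373490726 38.94469857215881
0 0 False [-0.0008 -0.0001 -0.0212] [-0.3 -0.1 -0.2]
True
18.425
```

View pics/f2.png

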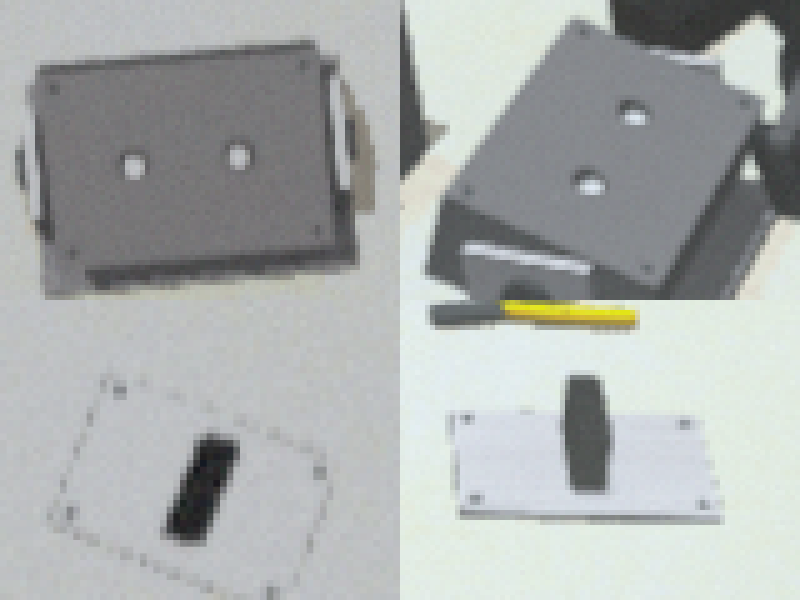

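Both caps sit inside their bores. The cover is now visible in both views, so I fit its pose from all eight screw observations.

Run:
```python
from h import *
from scipy.optimize import linear_sum_assignment
T=(np.array([[120,390],[320,470],[270,592],[67,515]])-[0,300])/6.667+[294,163]-.4
S=(np.array([[467,418],[685,424],[704,505],[475,498]])-[400,300])/5+[290,155]-.4
def W(p):
    L=np.array([[p[3],p[4]],[p[3],-p[4]],[-p[3],-p[4]],[-p[3],p[4]]]); c,s=np.cos(p[2]),np.sin(p[2])
    return np.c_[L@np.array([[c,s],[-s,c]])+p[:2],np.full(4,.005)]
p0=[*D["cov"],.032,.052]
def assign(c,U):
    d=np.linalg.norm(proj(c,W(p0))[:,None]-U[None],axis=2); r,k=linear_sum_assignment(d); print(d[r,k].round(1)); return U[k]
T=assign("top",T);S=assign("side",S)
r=least_squares(lambda p:np.r_[(proj("top",W(p))-T).ravel(),(proj("side",W(p))-S).ravel()],p0)
print(r.x.round(4),r.fun.round(1).tolist())
D["cov"]=r.x[:3].tolist(); json.dump(D,open("fit.json","w"))
x,y,a=r.x[:3]; R=Ro.from_euler("z",a)
print(tool(R),robot.inverse_kinematics([x,y,.12],tool(R)),robot.inverse_kinematics([x,y,.12],tool(R*Ro.from_euler("z",180,degrees=True))))
```

```text
[0.2 0.5 0.5 0.8]
[108.6  83.1  24.2  47.2]
[ 0.3491 -0.281   0.1011 -0.0219  0.0445] [2.2, 56.4, -0.3, 41.2, 5.4, 9.3, 8.4, 24.1, -51.1, -7.8, -43.5, -7.6, -13.3, -8.2, -19.3, -8.4]
[-1.80000000e+02  2.54444375e-14 -1.74207185e+02] [ -9.09061509  19.04860018  55.91650874 113.83876264 -18.87384186
  56.67912834 151.74212288] [ -8.48184842  18.77174511  55.05087817 113.82388138 -18.42684328
  56.55916998 -28.71793935]
```

That side-view plate was a different (larger) cover, so I discard this fit and find where the right one should appear in the side image.

Run:
```python
from h import *
D["cov"]=[.4543,-.2714,-.405]; json.dump(D,open("fit.json","w"))
print(proj("side",[.4543,-.2714,.005]))
u,v=proj("side",[.4543,-.2714,.02])[0].astype(int)
im=cv2.imread("pics/side2.png"); x,y=max(u-50,0),max(v-38,0); print(x,y)
cv2.imwrite("pics/cv.png",cv2.resize(im[y:y+75,x:x+100],(800,600),interpolation=3))
x,y,a=D["cov"]; R=Ro.from_euler("z",a)
for k in(0,180): print(robot.inverse_kinematics([x,y,.12],tool(R*Ro.from_euler("z",k,degrees=True))))
```

```text
[[261.78082068 174.0342583 ]]
211 132
[-12.41823184  31.39305074  57.98729379 101.89653578 -29.5735438
  63.50156249 122.36642946]
[-15.82864211  34.7684797   64.59029077 101.99200716 -34.38523598
  65.79313989 -53.39962422]
```

View pics/cv.png

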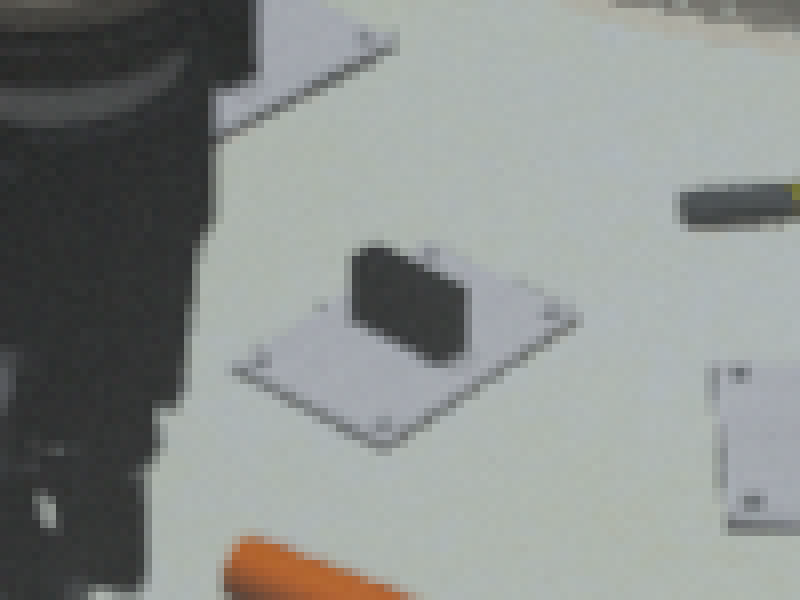

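Here is the small cover in the side view, centred at about (262,174), with screws at (243.8,176.8), (258.9,185), (280.4,170.5) and (264.8,163.5). I refit and grasp.

Run:
```python
from h import *
from scipy.optimize import linear_sum_assignment
T=(np.array([[120,390],[320,470],[270,592],[67,515]])-[0,300])/6.667+[294,163]-.4
S=np.array([[262,358],[383,424],[555,308],[430,252]])/8+[211,132]-.4
def W(p):
    L=np.array([[p[3],p[4]],[p[3],-p[4]],[-p[3],-p[4]],[-p[3],p[4]]]); c,s=np.cos(p[2]),np.sin(p[2])
    return np.c_[L@np.array([[c,s],[-s,c]])+p[:2],np.full(4,.005)]
p0=[*D["cov"],.032,.052]
def assign(c,U):
    d=np.linalg.norm(proj(c,W(p0))[:,None]-U[None],axis=2); r,k=linear_sum_assignment(d); print(d[r,k].round(1)); return U[k]
T=assign("top",T);S=assign("side",S)
r=least_squares(lambda p:np.r_[(proj("top",W(p))-T).ravel(),(proj("side",W(p))-S).ravel()],p0)
print(r.x.round(4),abs(r.fun).max())
assert abs(r.fun).max()<1.5
D["cov"]=r.x[:3].tolist(); json.dump(D,open("fit.json","w"))
x,y,a=r.x[:3]; o=tool(Ro.from_euler("z",a))
fingers.gripper_to(.7,100)
robot.move_to([x,y,.14],o); robot.line_to([x,y,.07],velocity=.12)
print(robot.line_to([x,y,.027],velocity=.06,f_stop=6),robot.current_tool_pos())
fingers.gripper_to(0,100); print(robot.current_finger_gap(),robot.current_gripper_force())
robot.line_to([x,y,.15],velocity=.12); print(robot.current_finger_gap(),robot.current_contact_force(),robot.current_tool_pos(),robot.current_time_s())
q=[robot.inverse_kinematics(hover(0,h-.044+.027)[0],hover(0,h)[1]) for h in(.08,.002)]; print(q)
```

```text
[0.2 0.3 0.3 0.6]
[0.7 0.7 1.  0.5]
[ 0.4548 -0.2723 -0.3996  0.0325  0.0522] 0.7695675500507946
False [ 0.45493847 -0.27256703  0.02718119]
0.1689510641003278 97.92945742607117
0.16607630211836963 [ 0.57194892 -0.41872293 -2.35626448] [ 0.4542892  -0.27169873  0.14911589] 23.8167
[array([-49.59062076,  18.09728135,  58.66480257, 104.88169297,
       -24.64801483,  49.43737132, 113.52857659]), array([-41.61086871,  25.96211806,  51.34368644, 106.645557  ,
       -34.48653036,  42.52305347, 121.16423519])]
```

Run:
```python
from h import *
def pose(h): p,o=hover(0,h-.044+.0272,-.0005); return p,o
robot.move_to(*pose(.07)); robot.line_to(*pose(.012),velocity=.1); robot.pause(.3)
d=depth(0)+[0,0,.044-.0272]; print(d.round(4),robot.current_contact_force().round(1))
c=D["cr"];R=cradleR(c[2],c[3])
L=np.array([[sx*.04,sy*.06,.03+.012+.0025] for sx,sy in((1,1),(1,-1),(-1,-1),(-1,1))])
P=R.apply(L)+[c[0],c[1],.072]
o=[]
for cam,x,y in(("top",192,100),("side",130,160)):
    im=vision.grab_frame(cam)[...,::-1]; o.append(cv2.resize(cv2.convertScaleAbs(im[y:y+75,x:x+80],alpha=1.2),(400,375),interpolation=3))
    pts=((proj(cam,P)-[x,y]+.5)*5).astype(int); cv2.polylines(o[-1],[pts],True,(0,0,255),1)
cv2.imwrite("pics/cov1.png",np.hstack(o)); print(robot.current_time_s())
```

```text
[-0.0001  0.0001  0.0125] [-0.3 -0.4 -2.4]
26.1583
```

View pics/cov1.png

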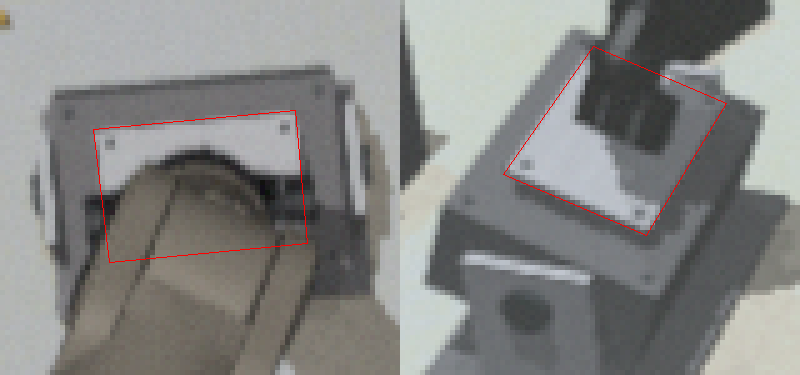

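The held plate (top corners ~(212,126)/(251,122), side corners ~(231,195)/(259,207)) matches the predicted centred outline within about 1 px. Next I press.

Run:
```python
from h import *
n=cradleR(*D["cr"][2:4]).as_matrix()[:,2]
F0=robot.current_contact_force()
def pose(h): return hover(0,h-.044+.0272,-.0005)
print(robot.line_to(*pose(-.012),velocity=.03,f_stop=30)); 
for _ in range(3):
    robot.pause(.5); print((depth(0)+[0,0,.0168]).round(4),((robot.current_contact_force()-F0)@n).round(1),(robot.current_contact_force()-F0).round(1),robot.current_torque().round(2),robot.current_finger_gap())
print(tool(cradleR(*D["cr"][2:4])),robot.current_eef_rot(),robot.current_time_s())
o=[]
for cam,x,y in(("top",192,100),("side",130,160)):
    im=vision.grab_frame(cam)[...,::-1]; o.append(cv2.resize(cv2.convertScaleAbs(im[y:y+75,x:x+80],alpha=1.2),(400,375),interpolation=3))
    c=D["cr"]; P=cradleR(c[2],c[3]).apply([[sx*.04,sy*.06,.03+.0025] for sx,sy in((1,1),(1,-1),(-1,-1),(-1,1))])+[c[0],c[1],.072]
    cv2.polylines(o[-1],[((proj(cam,P)-[x,y]+.5)*5).astype(int)],True,(0,0,255),1)
cv2.imwrite("pics/cov2.png",np.hstack(o))
```

```text
True
[-0.0005  0.0001  0.0004] 10.8 [-4.2  0.9 10. ] [0.06 0.27 0.03] 0.16915310076056267
[-0.0005  0.0001  0.0005] 10.5 [-3.3  0.8 10. ] [0.03 0.23 0.06] 0.17046369213811463
[-0.0005  0.      0.0004] 9.5 [-3.8  2.   8.8] [-0.03  0.25  0.02] 0.16754936953137026
[-180.          18.1968098 -175.3454097] [ 179.90246679   18.1683928  -175.34780669] 28.1667
```

View pics/cov2.png

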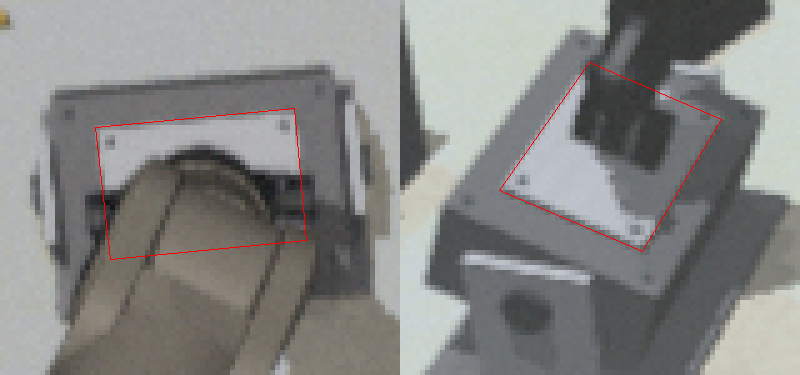

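The plate is seated and matches the face outline, with about 10 N of push. I press more firmly, then hand in.

Run:
```python
from h import *
n=cradleR(*D["cr"][2:4]).as_matrix()[:,2]
for h in(-.001,-.002,-.003,-.004,-.005,-.006):
    robot.line_to(*hover(0,h-.044+.0272,-.0005),velocity=.02,f_stop=30); robot.pause(.4)
    f=robot.current_contact_force()@n; print(h,f.round(1),(depth(0)+[0,0,.0168]).round(4),robot.current_torque().round(2))
    if f>20: break
robot.pause(.6); print(robot.current_contact_force()@n,robot.current_eef_rot(),robot.current_gripper_force(),robot.current_time_s())
```

```text
-0.001 14.3 [-0.0005  0.0001  0.0003] [0.12 1.3  0.12]
-0.002 23.4 [-0.0006  0.      0.0002] [0.18 1.67 0.22]
24.335945091015112 [ 179.77954141   18.15702768 -175.3832081 ] 101.52471542358398 30.1833
```

The moment about y (1.7 Nm) is large. Before handing in I check whether the plate is truly flush or resting on an edge, by tilting slightly under pressure.

Run:
```python
from h import *
R=cradleR(*D["cr"][2:4])
def rep(t): print(t,"F",R.inv().apply(robot.current_contact_force()).round(1),"M",R.inv().apply(robot.current_torque()).round(2),(depth(0)+[0,0,.0168]).round(4),robot.current_eef_rot().round(2))
rep(0)
for dt in(.01,.02,0,-.01,-.02,0):
    p,_=hover(0,-.002-.044+.0272,-.0005)
    robot.line_to(p,tool(cradleR(D["cr"][2],D["cr"][3]+dt)),velocity=.02,f_stop=40); robot.pause(.3); rep(dt)
print(robot.current_time_s())
```

```text
0 F [-10.    3.   24.3] M [0.32 1.68 0.07] [-0.0006  0.0001  0.0002] [ 179.78   18.16 -175.38]
0.01 F [-8.2  3.3 24.2] M [0.35 1.99 0.1 ] [-0.0006  0.      0.0002] [ 179.78   18.72 -175.38]
0.02 F [-7.7  2.5 24.4] M [0.22 2.47 0.04] [-0.0006  0.0001  0.0002] [ 179.78   19.27 -175.38]
0 F [-10.    2.1  24.1] M [0.29 1.68 0.13] [-0.0006  0.      0.0002] [ 179.79   18.16 -175.38]
-0.01 F [-10.4   3.2  25.4] M [0.38 1.7  0.12] [-0.0003  0.      0.0005] [ 179.77   17.61 -175.39]
-0.02 F [-10.2   3.2  27.1] M [0.4  1.69 0.09] [-0.0001  0.0001  0.0008] [ 179.76   17.05 -175.39]
0 F [-10.    2.8  24.6] M [0.34 1.63 0.04] [-0.0005  0.      0.0002] [ 179.78   18.16 -175.39]
33.4833
```

At negative tilt offsets the TCP rises and the moment saturates, which means edge contact. At positive offsets the moment moves off saturation and the height stays constant, which means flush. I scan further to find the middle.

Run:
```python
from h import *
R=cradleR(*D["cr"][2:4])
def rep(t): print(t,"F",R.inv().apply(robot.current_contact_force()).round(1),"M",R.inv().apply(robot.current_torque()).round(2),(depth(0)+[0,0,.0168]).round(4))
for dt in(.02,.03,.04,.05,.03):
    p,_=hover(0,-.002-.044+.0272,-.0005)
    robot.line_to(p,tool(cradleR(D["cr"][2],D["cr"][3]+dt)),velocity=.02,f_stop=40); robot.pause(.3); rep(dt)
print(robot.current_time_s())
```

```text
0.02 F [-7.9  3.  24.4] M [0.28 2.45 0.04] [-0.0007  0.0001  0.0002]
0.03 F [-7.4  1.7 23.5] M [0.4  2.36 0.18] [-0.0006  0.0001  0.0001]
0.04 F [-6.9  2.7 24.1] M [ 0.2   2.51 -0.16] [-0.0005  0.      0.0001]
0.05 F [-6.9  1.8 23.2] M [0.4  2.4  0.15] [-0.0003  0.0001  0.    ]
0.03 F [-8.2  2.  22.4] M [0.37 1.62 0.19] [-0.0003  0.      0.    ]
36.2333
```

Above +0.02 the plate stays flush: the height is at its minimum, the moment is near the centred value, and the plate self-aligns by slipping in the grip. I return to +0.05, confirm, and hand in.

Run:
```python
from h import *
R=cradleR(*D["cr"][2:4])
p,_=hover(0,-.002-.044+.0272,-.0005)
robot.line_to(p,tool(cradleR(D["cr"][2],D["cr"][3]+.05)),velocity=.02,f_stop=40)
for _ in range(2):
    robot.pause(.5); print("F",R.inv().apply(robot.current_contact_force()).round(1),"M",R.inv().apply(robot.current_torque()).round(2),(depth(0)+[0,0,.0168]).round(4),robot.current_gripper_force())
print(robot.current_time_s(), workorder.close_job())
```

```text
F [-6.1  2.  23. ] M [0.33 2.39 0.12] [-0.0003  0.0001  0.    ] 101.79663062095642
F [-6.7  2.2 23.1] M [0.32 2.44 0.15] [-0.0003  0.0001  0.    ] 101.79538249969482
the job is handed in; nothing more can be done
37.4833 None
```

I handed the job in at about 37 s: both fuses are down in their own bores, the plug is still in the rack, and the gripper is holding the small cover centred on the face with about 23 N; `close_job()` gave no verdict, and flushness was judged only from force and height readings.

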